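Set two boards up on a sloped assembly frame

ROBOT

A 6-joint arm with a two-finger parallel gripper is mounted at the origin on the work surface. World frame = base frame: x ahead of the robot, y to its left, z up, the work surface at z = 0. Lengths are in m, angles in degrees, forces in N, time in s.
With the tool pointing down it reaches from about 0.325 to 0.9 m from the base axis. Payload 3.5 kg.
Tool frame: the origin (TCP) lies on the centre line of the jaws, within the pads' length; the fingertips stand 8 mm ahead of it and the grasp point (between the pads) lies 11 mm behind it; z points along the fingers, y is the direction in which the jaws open and shut (so a half turn about z gives the same grasp; the last joint's range is limited). The gripper opens to 85 mm and grips with 20 to 120 N. Pads are 22 mm wide; open, the fingers measure 114 mm over their backs; the gripper's body (76 mm by 85 mm) begins 54 mm behind the grasp point. The pads swing forward as they close: fully open they stand 13 mm farther back than shut.
Start: joints at [-70.268, 15.837, -1.513, 72.651, 0, 84.076], TCP at [0.271, -0.563, 0.239] pointing down, gripper open.
Joint ranges: [-178.77, 178.77], [-48.84, 107.48], [-61.69, 71.31], [-111.58, 123.2], [-90, 87.43], [-180, 180]. Speed limits (degrees/s): [147.25, 147.25, 180, 180, 180, 180].

INTERFACE

Orientations are given as a 3x3 rotation matrix whose columns are the frame's x, y, z axes.
In Python, from workcell import state, capture, hand_in gives the robot as it stands.
- The arm moves only by the tool play_rows, never from a script. Its arguments are lists of equal length, an entry for each row: "jaw": the opening in per cent of the stroke, from 0 (shut) to 100 (fully open); "delta_pos": the shift along the world's x, y, z in m, a list of three; "yaw": the turn about the world's z in degrees. A call has 1 to 12 rows; each row shifts and turns the commanded pose from where the row before left it; what a row does not reach is not made up. A row lasts 1/12 s, in which the tool goes at most 41.7 mm and 7.16 degrees, less where a joint would pass 70% of its speed; a pose out of reach is approached as far as the arm can. A call with a gripper value outside its range is refused whole. The fingers move at their own pace and stop on an object; "force" is the grip in N (left out, the last holds). Time passes only in rows, so rows that do not move let the fingers close. It gives the time, the measured TCP pose, the force and the opening at its end, in the units of the state.
- state(): the state, without advancing time (a new reading comes with each control period).
- capture(name): name is "side" or "top" or "wrist"; returns a dict with "img" (420x560x3 uint8, red, green, blue), "depth" (420x560 float32, m along the optical axis (not along the pixel's ray), 0 where there is no reading), "intrinsics" (3x3 intrinsics, pixels), "distortion" ([k1, k2, p1, p2, k3] as OpenCV has them; the pictures are not rectified), "R" (3x3) and "t" (3): a world point X has camera coordinates R X + t. Camera axes: x right, y down, z forward; pixel columns grow to the right and rows downward; lengths in m; the calibration is good to about 2 mm. A picture is of the moment at which its call begins.
- hand_in(): hands the job in, once; it reports no verdict.
The state is a dict: "time": time; "joint_positions": joint angles; "dq": joint speeds; "tau": joint torques, N m; "tcp_pos": TCP position; "orientation": TCP orientation; "contact_force": force on the tool from outside, world axes, zero at the start; "wrist_torque": the same for the moment, N m; "finger_gap": opening from 0.0 (shut) to 1.0 (fully open).
Only numpy, scipy, OpenCV 4.12 (cv2) and the standard library are available. Lean on these libraries where they do the work, as an engineer would, in place of code of your own. Each camera call takes 0.05 s, during which the arm holds its last target. There are 200 camera calls.

TASK

Set the two assembled boards up on the sloped assembly frame. First slide the frame's upper rail down towards the lower one, until the boards will just lie between the two rails' lips with a few millimetres to spare. Then gently lay both boards on the rails, component side up, each flat on the ledges of both rails with its long side along the rails: the longer board on the left half as the robot sees it, the shorter one on the right half, neither sticking out past the rail ends, with a clear gap between them; leave everything else on the bench where it is.

Things in the scene. Friction and masses are not known exactly. Their poses are not given: they have to be found in the camera images.
- bed: sloped bed of the assembly frame: two parallel aluminium rails, 260 mm long, lie across the slope, which rises 20 degrees away from the robot; open between them. Origin: middle of the lower, fixed rail, on its ledge, at its lip's inner face, 70 mm above the bench. x up the slope to the upper rail, y along the rails to the robot's left, z square out of the slope
- rail_mid (a point): middle of the upper rail, on its ledge at its lip's inner face; axes as the bed's. Both rails alike: an inner ledge 14 mm wide, 10 mm thick, top in the bed's plane z = 0, and an outer upright lip 4 mm thick, 6 mm high. Side bars below the ledges at bed y = +-137 mm join the rails; their black corner pieces rise no higher than the lips
- frame: the whole assembly frame, fixed to the bench. Origin on the bench, under the bed's origin; x away from the robot, y left, z up. Its two black feet, 12 mm high, reach x from -20 to 170 mm and y to +-148 mm
- rail (a joint): slide of the upper rail along the bed, m: 0 = fully up the slope, lips 135 mm apart (between inner faces); grows as it comes down to the lower rail: lips' distance = 0.135 - value; stop at 0.065. It moves stiffly (4 N) and stays where left. The boards are 80 mm deep; the lips should end 81.5 to 94 mm apart, value 0.041 to 0.0535
- rail_block (a point): centre of the black thumb block at the middle of the upper rail, by which it is moved: 20 mm along the slope, 40 mm along the rail; its top is 35 mm, this point 22 mm above the ledge plane. It stands just behind the lip, 16 mm up-slope of the lip's inner face. Axes as the bed's
- long_board_c (a point): longer assembled board, 120 x 80 mm (x, y), 5 mm thick, green on an aluminium base, with a finned heat sink in the middle, 40 (x) x 34 (y) mm, top 40 mm above the underside: grasp it there across y. Connectors 12 mm high at both x ends, else parts 2 mm high. 0.33 kg +-20%. Point: over the middle, 20 mm above the underside; z out of the component side. Starts flat, any yaw
- short_board_c (a point): shorter assembled board, 95 x 80 mm (x, y), 5 mm thick, green on an aluminium base, with a dark transformer in the middle, 36 (x) x 34 (y) mm, top 40 mm above the underside: grasp it there across y. Connectors 12 mm high at both x ends, else parts 2 mm high. 0.30 kg +-20%. Point: over the middle, 20 mm above the underside; z out of the component side. Starts flat, any yaw
- jar: bystander: a glass jar with a blue lid, 56 mm across, 75 mm tall. Origin at its underside's middle. Leave it alone
- screwdriver: bystander: a 170 mm screwdriver lying down. Origin at its middle, on the bench. Leave it alone
- spool: bystander: a solder spool, 60 mm across, 42 mm tall. Origin at its underside's middle. Leave it alone
- bin: bystander: an open grey parts bin, 90 x 70 x 35 mm. Origin at its underside's middle. Leave it alone
- flask: bystander: a white plastic bottle, 52 mm across, 120 mm tall. Origin at its underside's middle. Leave it alone
- brush: bystander: a 160 mm brush lying down. Origin at its middle, on the bench. Leave it alone
- bare_board: bystander: a bare circuit board without any parts on it, 100 x 70 x 5 mm, lying flat; not to be used. Origin at its underside's middle. Leave it alone

How it is judged:
By the outcome, as a careful person would: the job done as asked, in the order asked, and still so for the second after the job is handed in, with the robot touching nothing.
It also fails if it takes over 66 s, if anything falls off the work surface, if the arm or the gripper's body presses on something with over 40 N, if the wrist force passes 120 N, or if a joint passes its speed limit or range.

## Working session

There is one attempt and no reset: what is moved stays moved. The work goes in short steps, Python scripts to look and compute and a tool call to move; the robot and the scene stay as the last step left them, time stands still between calls to the robot, and variables do not carry over. Pictures are saved under pics/ and viewed, about 8 in all and at most 12, crops included, and the job is handed in when it is done.

Besides the shell and the picture viewer there is one more tool, called after "Call:" as a command line: name --pt "numbers of a row" for each row, then --argument value for the rest. play_rows: Moves the arm, as the interface text tells. Its arguments: {"type":"object","properties":{"jaw":{"type":"array","items":{"type":"number"}},"delta_pos":{"type":"array","items":{"type":"array","items":{"type":"number"}}},"yaw":{"type":"array","items":{"type":"number"}},"force":{"type":"number"}},"required":["jaw","delta_pos","yaw"]}

```bash
mkdir -p pics; ls
cat > h.py <<'E'
import numpy as np, cv2
from workcell import state, capture, hand_in
def world(c):
    h,w=c["depth"].shape
    u,v=np.meshgrid(np.arange(w),np.arange(h))
    p=np.stack([u,v],-1).reshape(-1,1,2).astype(np.float64)
    n=cv2.undistortPoints(p,c["intrinsics"],np.array(c["distortion"])).reshape(h,w,2)
    d=c["depth"].astype(float)
    X=np.dstack([n*d[...,None],d])
    W=(X-np.array(c["t"]))@np.array(c["R"])
    W[d<=0]=np.nan
    return W
def save(c,name): cv2.imwrite(f"pics/{name}.png",c["img"][...,::-1])
E
python3 - <<'E'
from h import *
import pickle
for n in ["top","side"]:
    c=capture(n); save(c,n+"0"); pickle.dump(c,open(n+"0.pkl","wb"))
    W=world(c); print(n,np.nanmin(W,(0,1)),np.nanmax(W,(0,1)), -np.array(c["R"]).T@c["t"])
s=state(); print({k:np.round(v,3).tolist() for k,v in s.items()})
E
```

```text
pics
top [ 0.08713526 -1.40049703 -0.77085013] [1.86657662 1.34264422 0.52240998] [ 0.39680601 -0.00374061  1.12166612]
side [-0.08914294 -0.54199642 -0.77154582] [2.20590595 2.14310166 0.4902508 ] [ 0.37356532 -0.50380624  0.74813561]
{'time': 0.1, 'joint_positions': [-70.268, 15.873, -1.591, 72.654, -0.001, 84.076], 'dq': [-0.053, -0.125, 0.178, -0.001, 0.029, 0.002], 'tau': [0.0, -44.671, 29.613, 0.008, -0.0, 0.0], 'tcp_pos': [0.27, -0.563, 0.238], 'orientation': [[0.901, 0.433, -0.001], [0.433, -0.901, 0.002], [0.0, -0.002, -1.0]], 'contact_force': [0.258, -0.484, 0.509], 'wrist_torque': [-0.01, -0.037, 0.038], 'finger_gap': 1.004}
```

View pics/top0.png

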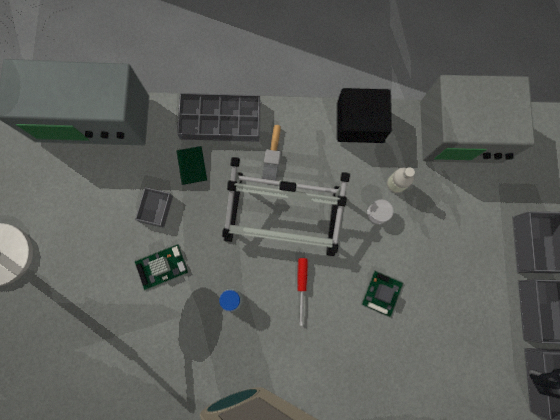

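View pics/side0.png

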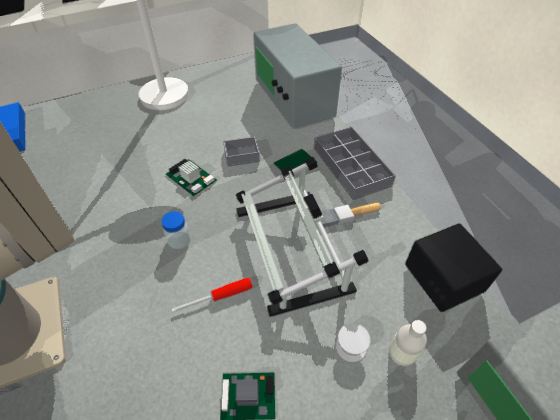

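The top view shows the long board at about (162,268), the short board at (383,294), the frame spanning (225–348,160–255) with its thumb block at (288,186), the bare board at (192,165), and the jar at (230,300). The side view agrees. Next I'll measure these.

```bash
cat > meas.py <<'E'
from h import *
import pickle
c=pickle.load(open("top0.pkl","rb")); W=world(c); I=c["img"].astype(int)
def board(u0,v0,r=38):
    sl=(slice(v0-r,v0+r),slice(u0-r,u0+r)); w=W[sl].reshape(-1,3)
    z=w[:,2]; tall=w[(z>0.031)&(z<0.055)]; m=w[(z>0.0035)&(z<0.06)]
    r1=cv2.minAreaRect((m[:,:2]*1000).astype(np.float32)); r2=cv2.minAreaRect((tall[:,:2]*1000).astype(np.float32))
    print("board",np.round(r1[0],1),np.round(r1[1],1),round(r1[2],1),"tall",np.round(r2[0],1),np.round(r2[1],1),round(r2[2],1),len(tall),np.median(tall[:,2]))
    f=w[(abs(z)<0.01)]; print("z low",np.nanpercentile(z,[5,25,50]))
board(162,268); board(383,294)
for u,v in [(288,186),(288,183),(240,234),(300,238),(325,242),(245,180),(330,195),(240,186),(265,190),(330,200),(232,225),(338,225),(228,235),(332,250)]:
    print((u,v),np.round(W[v,u]*1000,1),I[v,u])
a=c["img"][140:270,210:360][...,::-1]
b=c["img"][235:335,130:200][...,::-1]; d=c["img"][255:330,350:420][...,::-1]
x=cv2.resize(a,None,fx=4,fy=4,interpolation=cv2.INTER_CUBIC)
y=np.vstack([cv2.resize(c["img"][243:293,132:194][...,::-1],(200,260)),cv2.resize(c["img"][268:320,357:409][...,::-1],(200,260))])
cv2.imwrite("pics/crop1.png",np.hstack([x,y]))
E
python3 meas.py
```

```text
board [457.7 285.3] [200.6 197.6] 3.2 tall [460.  285.7] [34.8 40.6] 23.6 172 0.038953116071863705
z low [-0.00282205 -0.00054778  0.00123775]
board [ 404.2 -295.3] [198.2 191.8] 89.3 tall [ 402.3 -293.6] [35.9 38.4] 68.3 226 0.03986464690388291
z low [-0.00317264 -0.0009458   0.00076115]
(288, 186) [647.4 -38.  146.7] [29 26 28]
(288, 183) [653.5 -37.7 151.5] [17 23 20]
(240, 234) [550.3  83.6  -5.2] [104 110 102]
(300, 238) [533.3 -72.9  71.2] [148 155 143]
(325, 242) [ 524.4 -135.4   72.9] [147 151 140]
(245, 180) [690.6  72.9  31.7] [100  98  97]
(330, 195) [ 662.4 -158.1    1.3] [115 118 112]
(240, 186) [653.5  79.1 111.3] [107 111 103]
(265, 190) [646.   17.4 107.1] [123 127 119]
(330, 200) [ 623.8 -143.   110.6] [115 120 111]
(232, 225) [561.6  98.2  75.2] [109 113 108]
(338, 225) [ 566.8 -166.9   81.6] [155 152 148]
(228, 235) [536.5 107.4  72.6] [ 4 10  7]
(332, 250) [ 505.6 -154.    65.2] [25 22 26]
```

View pics/crop1.png

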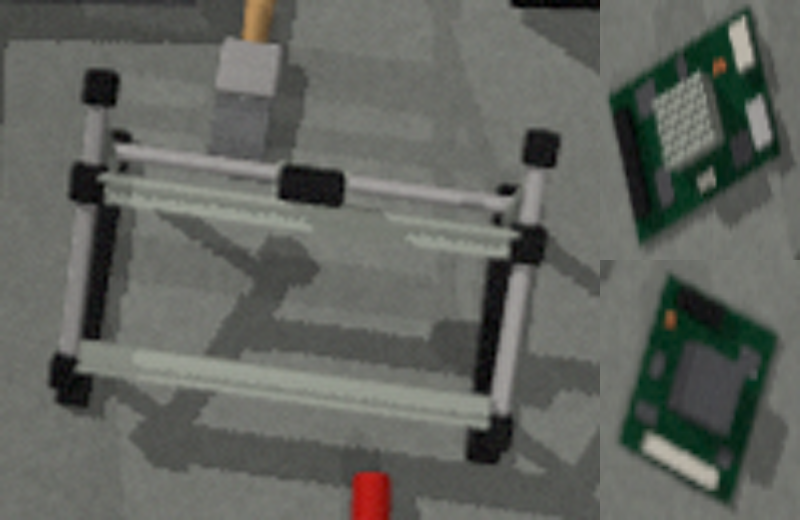

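The crop shows the rails running about 8° off the world y axis with the block on the upper rail, the heat sink on the long board and the transformer on the short one. Connectors are at the x ends of both boards.

```bash
cat > meas2.py <<'E'
from h import *
import pickle
from scipy.optimize import least_squares
c=pickle.load(open("top0.pkl","rb")); W=world(c); I=c["img"].astype(int)
R,G,B=I[...,0],I[...,1],I[...,2]
g=((G>R+15)&(G>B+8)).astype(np.uint8)
for n,u,v,r in [("long",162,268,34),("short",383,294,30)]:
    m=np.zeros_like(g); m[v-r:v+r,u-r:u+r]=g[v-r:v+r,u-r:u+r]
    p=W[m>0]; p=p[np.isfinite(p[:,0])&(p[:,2]<.03)]
    r1=cv2.minAreaRect((p[:,:2]*1000).astype(np.float32)); print(n,r1,len(p))
# rails: whitish points on slope
w=W[150:262,215:355].reshape(-1,3)*1000; ok=np.isfinite(w[:,0]); w=w[ok]; col=I[150:262,215:355].reshape(-1,3)[ok]
for psi in np.arange(-14,-2,1.):
    a=np.radians(psi); ex=np.array([np.cos(a),np.sin(a)])
    s=w[:,:2]@ex
    k=(w[:,2]>62)&(w[:,2]<84)&(abs(w[:,0]-540)<40)&(col.sum(1)>250)&(w[:,1]>-130)&(w[:,1]<85)
    k2=(w[:,2]>95)&(w[:,2]<135)&(col.sum(1)>250)&(w[:,1]>-140)&(w[:,1]<85)
    print(psi,k.sum(),s[k].std().round(2),k2.sum(),s[k2].std().round(2),s[k].mean().round(1),w[k,2].mean().round(1),s[k2].mean().round(1),w[k2,2].mean().round(1))
blk=w[(w[:,2]>135)]; print("blk",len(blk),blk.min(0),blk.max(0),blk.mean(0))
dk=w[(col.sum(1)<120)&(w[:,2]>50)]
from scipy.cluster.hierarchy import fcluster,linkage
l=fcluster(linkage(dk,'single'),8,'distance')
for i in set(l):
    q=dk[l==i]
    if len(q)>12: print(len(q),q.mean(0).round(1),q.min(0).round(0),q.max(0).round(0))
E
python3 meas2.py
```

```text
long ((458.7277526855469, 285.49053955078125), (78.72357940673828, 120.1744384765625), 23.608675003051758) 660
short ((402.4554443359375, -292.51995849609375), (81.52940368652344, 93.2001724243164), 68.25225830078125) 550
-14.0 717 9.96 702 10.43 528.3 73.1 627.4 110.0
-13.0 717 9.15 702 9.56 530.1 73.1 629.5 110.0
-12.0 717 8.39 702 8.75 531.8 73.1 631.5 110.0
-11.0 717 7.7 702 8.01 533.2 73.1 633.2 110.0
-10.0 717 7.11 702 7.37 534.6 73.1 634.8 110.0
-9.0 717 6.64 702 6.86 535.7 73.1 636.2 110.0
-8.0 717 6.32 702 6.52 536.7 73.1 637.3 110.0
-7.0 717 6.18 702 6.35 537.6 73.1 638.3 110.0
-6.0 717 6.22 702 6.39 538.2 73.1 639.1 110.0
-5.0 717 6.44 702 6.63 538.7 73.1 639.7 110.0
-4.0 717 6.83 702 7.04 539.1 73.1 640.1 110.0
-3.0 717 7.35 702 7.6 539.3 73.1 640.3 110.0
blk 148 [635.780612   -54.84852438 135.28187428] [662.56495414 -16.42042329 153.9497728 ] [647.1030336  -35.57855922 147.77437075]
48 [541.3 113.9  68.2] [533. 105.  60.] [552. 121.  75.]
66 [653.9 100.5 111. ] [644.  90. 105.] [666. 109. 118.]
61 [710.2  92.8 128.1] [701.  85. 123.] [719. 102. 134.]
126 [646.4 -37.  148.5] [636. -55. 143.] [657. -19. 154.]
56 [ 509.4 -157.9   67.5] [ 501. -167.   59.] [ 521. -147.   76.]
63 [ 678.6 -177.   127.8] [ 669. -187.  122.] [ 688. -167.  134.]
64 [ 621.2 -171.7  111.7] [ 612. -180.  106.] [ 633. -162.  118.]
```

```bash
cat > prof.py <<'E'
from h import *
P=np.radians(-6.75); T=np.radians(20)
ex=np.array([np.cos(P),np.sin(P),0]); ey=np.array([-np.sin(P),np.cos(P),0]); ez=np.array([0,0,1.])
bx=np.cos(T)*ex+np.sin(T)*ez; bz=-np.sin(T)*ex+np.cos(T)*ez
def bed(W,o): d=W-o; return np.stack([d@bx,d@ey,d@bz],-1)
def tow(b,o): return o+b[0]*bx+b[1]*ey+b[2]*bz
O0=np.array([525.,-22.,70.])
E
cat > p1.py <<'E'
from prof import *
import pickle
for n in ["top","side"]:
    c=pickle.load(open(n+"0.pkl","rb")); W=world(c)*1000; I=c["img"].astype(int).sum(2)
    b=bed(W,O0); ok=np.isfinite(b[...,0])&(abs(b[...,1])<115)&(abs(b[...,2])<50)&(b[...,0]>-30)&(b[...,0]<200)
    q=b[ok]; 
    print(n)
    for s in np.arange(-24,180,3):
        k=(q[:,0]>=s)&(q[:,0]<s+3)&(abs(q[:,2])<14)&(abs(q[:,1])>30)
        if k.sum()>5: print(s,k.sum(),np.percentile(q[k,2],[10,50,90]).round(1))
    k=(q[:,2]>28)&(abs(q[:,1])<60)&(q[:,0]>80); print("blktop",k.sum(),q[k].mean(0).round(1),np.percentile(q[k],[3,97],axis=0).round(1))
E
python3 p1.py
```

```text
top
3 42 [0.3 2.2 5.2]
6 109 [-3.7  2.2  5.8]
9 88 [-5.2 -2.5 -0.1]
12 77 [-4.9 -2.2 -0.1]
15 76 [-4.8 -2.7  0.3]
18 79 [-4.8 -2.7 -0.4]
21 92 [-10.7  -3.8  -1.2]
111 73 [-4.9 -2.9 -0.2]
114 84 [-5.6 -3.  -0.3]
117 85 [-5.1 -2.  -0.2]
120 82 [-4.5 -2.6  0.4]
123 67 [-3.9 -1.   4. ]
126 88 [-0.2  2.7  5.3]
129 50 [-8.8 -1.7  4.1]
blktop 133 [141.    0.8  32. ] [[132.3 -17.6  28.8]
 [150.   19.1  35.1]]
side
3 87 [2.6 4.1 5.5]
6 132 [-2.9 -1.1  4.4]
9 91 [-3.9 -2.2 -0.7]
12 93 [-3.6 -2.   0. ]
15 85 [-3.7 -2.1 -0.5]
18 137 [-8.7 -2.7 -0.6]
21 10 [-9.2 -5.5 -1.8]
108 46 [-3.2 -1.8 -0.7]
111 95 [-3.2 -2.2 -0.8]
114 93 [-3.5 -2.  -0.7]
117 94 [-3.7 -1.8 -0.7]
120 96 [-3.8 -2.  -0.3]
123 89 [-1.1  3.6  5.6]
126 67 [-2.4  3.6  5.3]
blktop 158 [139.8  -2.8  32.6] [[130.5 -20.3  29.7]
 [148.7  16.3  34.8]]
```

Call:
play_rows --jaw '[75,75,75,75,75,75,75,75,75,75,75,75]' --pt "0.019 0.0265 0" --pt "0.019 0.0265 0" --pt "0.019 0.0265 0" --pt "0.019 0.0265 0" --pt "0.019 0.0265 0" --pt "0.019 0.0265 0" --pt "0.019 0.0265 0" --pt "0.019 0.0265 0" --pt "0.019 0.0265 0" --pt "0.019 0.0265 0" --pt "0.019 0.0265 0" --pt "0.019 0.0265 0" --yaw '[-2.7,-2.7,-2.7,-2.7,-2.7,-2.7,-2.7,-2.7,-2.7,-2.7,-2.7,-2.7]' --force 40

```text
time: 1.1
tcp_pos: [0.4989, -0.2437, 0.2389]
orientation: [[0.993, -0.12, -0.001], [-0.12, -0.993, 0.0], [-0.001, -0.0, -1.0]]
contact_force: [0.9, -0.3, 0.2]
finger_gap: 0.749
```

Call:
play_rows --jaw '[75,75,75,75,75,75,75,75,75]' --pt "0.0185 0.026 0" --pt "0.0185 0.026 0" --pt "0.0185 0.026 0" --pt "0.0185 0.026 0" --pt "0.0185 0.026 0" --pt "0.0185 0.026 0" --pt "0.0185 0.026 0" --pt "0.018 0.026 0" --pt "0 0 0" --yaw '[0,0,0,0,0,0,0,0,0]'

```text
time: 1.85
tcp_pos: [0.6484, -0.033, 0.2384]
orientation: [[0.994, -0.112, 0.001], [-0.112, -0.994, 0.002], [0.001, -0.002, -1.0]]
contact_force: [-0.1, 0.1, 0.4]
finger_gap: 0.75
```

Call:
play_rows --jaw '[75,75,75,75,75,0,0,0,0,0]' --pt "-0.001 -0.0045 -0.025" --pt "0 0 -0.025" --pt "0 0 -0.025" --pt "0 0 -0.02" --pt "0 0 -0.012" --pt "0 0 0" --pt "0 0 0" --pt "0 0 0" --pt "0 0 0" --pt "0 0 0" --yaw '[0,0,0,0,0,0,0,0,0,0]'

```text
time: 2.68
tcp_pos: [0.6437, -0.037, 0.1312]
orientation: [[0.993, -0.115, -0.003], [-0.115, -0.993, 0.011], [-0.004, -0.01, -1.0]]
contact_force: [0.7, 12.7, -8.8]
finger_gap: 0.464
```

Call:
play_rows --jaw '[0,0,0,0,0,0,0,0,0,0]' --pt "-0.0035 0.0004 -0.0013" --pt "-0.0035 0.0004 -0.0013" --pt "-0.0035 0.0004 -0.0013" --pt "-0.0035 0.0004 -0.0013" --pt "-0.0035 0.0004 -0.0013" --pt "-0.0035 0.0004 -0.0013" --pt "-0.0035 0.0004 -0.0013" --pt "-0.0035 0.0004 -0.0013" --pt "0 0 0" --pt "0 0 0" --yaw '[0,0,0,0,0,0,0,0,0,0]'

```text
time: 3.52
tcp_pos: [0.6188, -0.0341, 0.122]
orientation: [[0.993, -0.115, 0.004], [-0.115, -0.993, 0.01], [0.003, -0.011, -1.0]]
contact_force: [6.7, 12.5, -9.7]
finger_gap: 0.463
```

Call:
play_rows --jaw '[75,75,75,75,75,75,75,75,75]' --pt "0 0 0" --pt "0 0 0" --pt "0 0 0" --pt "0 0 0.015" --pt "0 0 0.03" --pt "0 0.01 0.035" --pt "-0.01 0.03 0.035" --pt "-0.015 0.035 0.01" --pt "-0.015 0.035 0" --yaw '[0,0,0,0,0,0,0,0,0]'

```text
time: 4.27
tcp_pos: [0.5787, 0.0347, 0.249]
orientation: [[0.998, -0.063, 0.012], [-0.063, -0.998, 0.025], [0.01, -0.026, -1.0]]
contact_force: [-0.8, 0.1, 0.1]
finger_gap: 0.749
```

```bash
cat > p2.py <<'E'
from prof import *
import sys,pickle
s0=state(); print(s0["tcp_pos"],s0["time"])
for n in sys.argv[1:]:
    c=capture(n); W=world(c)*1000; save(c,n+"1")
    b=bed(W,O0); ok=np.isfinite(b[...,0])&(abs(b[...,1])<115)&(abs(b[...,2])<50)&(b[...,0]>-30)&(b[...,0]<200)
    q=b[ok]; print(n)
    for s in list(range(0,12,2))+list(range(76,108,2)):
        k=(q[:,0]>=s)&(q[:,0]<s+2)&(abs(q[:,2])<14)&(abs(q[:,1])>30)
        if k.sum()>5: print(s,k.sum(),np.percentile(q[k,2],[10,50,90]).round(1))
    k=(q[:,2]>28)&(q[:,2]<38)&(abs(q[:,1])<40)&(q[:,0]>80); print("blktop",k.sum(),q[k].mean(0).round(1),np.percentile(q[k],[3,97],axis=0).round(1))
E
python3 p2.py side top
```

```text
[0.57872658 0.03470697 0.24896152] 4.2667
side
2 29 [2.4 3.3 5.3]
4 64 [2.5 3.9 5.5]
6 103 [-3.2 -0.5  4.7]
8 56 [-3.2 -1.9 -0.7]
10 61 [-3.3 -1.8 -0.4]
82 22 [-3.5 -2.7 -1.1]
84 63 [-3.2 -1.8 -0.4]
86 64 [-3.2 -2.  -0.7]
88 61 [-3.6 -2.1 -1. ]
90 63 [-3.4 -1.9 -0.4]
92 66 [-3.5 -2.2 -0.9]
94 62 [-3.3 -2.  -0.8]
96 52 [-2.3 -0.4  4.3]
98 62 [2.9 4.2 5.5]
100 73 [-6.7  3.3  5.3]
blktop 162 [113.5  -2.7  32.5] [[104.2 -20.4  29.1]
 [122.7  16.3  35.1]]
top
4 17 [0.1 2.7 4.8]
6 33 [-3.3  3.   5.7]
8 38 [-4.6 -0.4  5.3]
10 29 [-5.4 -2.6 -0.6]
84 12 [-4.  -2.4 -1.6]
86 28 [-5.1 -2.5 -0.4]
88 29 [-4.6 -2.1  0.3]
90 25 [-4.4 -2.6 -1.1]
92 27 [-5.2 -2.3 -0.6]
94 31 [-4.7 -3.1 -0.9]
96 27 [-5.5 -1.7  0.7]
98 14 [-0.5  2.7  5.4]
100 30 [0.8 2.4 5.1]
102 43 [-10.2  -0.8   4.1]
blktop 52 [116.7  -7.7  32. ] [[106.6 -18.4  29.1]
 [124.4  19.4  34.6]]
```

Call:
play_rows --jaw '[75,75,75,75,75,75,75,0,0,0,0,0]' --pt "0.02 -0.03 0" --pt "0.02 -0.03 0" --pt "0.004 -0.009 -0.01" --pt "0 0 -0.035" --pt "0 0 -0.035" --pt "0 0 -0.03" --pt "0 0 -0.016" --pt "0 0 0" --pt "0 0 0" --pt "0 0 0" --pt "0 0 0" --pt "0 0 0" --yaw '[0,0,0,0,0,0,0,0,0,0,0,0]'

```text
time: 5.37
tcp_pos: [0.6192, -0.034, 0.1165]
orientation: [[0.998, -0.064, 0.0], [-0.064, -0.998, 0.026], [-0.001, -0.026, -1.0]]
contact_force: [0.4, 3.6, -9.3]
finger_gap: 0.469
```

Call:
play_rows --jaw '[0,0,0,0,0]' --pt "-0.002 0.0002 -0.0007" --pt "-0.002 0.0002 -0.0007" --pt "-0.001 0.0001 -0.0004" --pt "0 0 0" --pt "0 0 0" --yaw '[0,0,0,0,0]'

```text
time: 5.78
tcp_pos: [0.6177, -0.0338, 0.1159]
orientation: [[0.998, -0.064, 0.008], [-0.064, -0.998, 0.025], [0.006, -0.026, -1.0]]
contact_force: [7.5, 2.6, -12.6]
finger_gap: 0.469
```

Call:
play_rows --jaw '[0,0,0,0,0]' --pt "-0.002 0.0002 -0.0007" --pt "-0.002 0.0002 -0.0007" --pt "-0.0005 0.0001 -0.0001" --pt "0 0 0" --pt "0 0 0" --yaw '[0,0,0,0,0]'

```text
time: 6.2
tcp_pos: [0.6132, -0.0333, 0.1143]
orientation: [[0.998, -0.064, 0.008], [-0.064, -0.998, 0.026], [0.006, -0.026, -1.0]]
contact_force: [7.1, 3.2, -12.5]
finger_gap: 0.467
```

Call:
play_rows --jaw '[75,75,75,75,75,75,75,75,75,75,75,75]' --pt "0 0 0" --pt "0 0 0" --pt "0 0 0.002" --pt "0 0 0.02" --pt "0 0 0.03" --pt "0 0.01 0.035" --pt "-0.014 0.03 0.02" --pt "-0.015 0.032 0" --pt "-0.015 0.032 0" --pt "-0.015 0.032 0" --pt "-0.015 0.032 0" --pt "-0.015 0.032 0" --yaw '[0,0,0,0,0,0,3,3,3,3,3,3]'

```text
time: 7.2
tcp_pos: [0.5209, 0.1679, 0.2224]
orientation: [[0.968, 0.25, -0.004], [0.25, -0.968, 0.025], [0.003, -0.025, -1.0]]
contact_force: [0.2, -0.3, 0.4]
finger_gap: 0.747
```

Call:
play_rows --jaw '[75,75,75,75,75,75]' --pt "-0.015 0.032 0" --pt "-0.015 0.032 -0.01" --pt "-0.015 0.03 -0.02" --pt "-0.015 0.02 -0.03" --pt "0 0 -0.03" --pt "0 0 0" --yaw '[3,3,3,0,0,0]'

```text
time: 7.7
tcp_pos: [0.4571, 0.2783, 0.1263]
orientation: [[0.916, 0.401, -0.019], [0.402, -0.916, 0.021], [-0.009, -0.026, -1.0]]
contact_force: [-2.4, -0.1, -0.9]
finger_gap: 0.749
```

```bash
python3 p2.py side top | grep -v "^[0-4] "; python3 -c "
from h import *
s=state(); print(np.round(s['orientation'],3).tolist(), np.round(s['joint_positions'],1))"
```

```text
[0.4571253  0.27829187 0.12634983] 7.7
side
6 104 [-2.5  0.2  4.6]
8 56 [-3.8 -2.1 -0.8]
10 64 [-3.4 -1.9 -0.3]
76 63 [-3.6 -1.8 -0.7]
78 62 [-3.2 -1.8 -0.6]
80 65 [-3.9 -1.9 -0.4]
82 62 [-3.  -1.9 -0.3]
84 60 [-3.7 -2.  -0.7]
86 63 [-3.  -1.5 -0.1]
88 49 [-3.  -1.4  3.5]
90 63 [2.7 4.1 5.2]
92 91 [-9.1  2.6  5.2]
blktop 160 [105.8  -2.8  32.6] [[ 96.6 -20.2  29.6]
 [114.9  16.7  34.9]]
top
6 56 [0.1 3.1 5.7]
8 80 [-4.7 -0.7  5.4]
10 58 [-5.5 -2.4 -0. ]
76 17 [-4.9 -3.1 -1.1]
78 57 [-4.9 -2.6 -0.8]
80 55 [-5.3 -2.7 -0.6]
82 54 [-5.  -3.  -0.8]
84 52 [-5.7 -2.7 -0. ]
86 51 [-3.9 -2.2 -0.4]
88 59 [-5.2 -3.1  0.6]
90 30 [-2.8  1.   3.7]
92 57 [0.8 3.6 6.3]
94 99 [-9.8  0.5  5.3]
blktop 137 [107.7   0.6  32. ] [[ 98.3 -17.6  29. ]
 [117.   19.2  35.6]]
[[0.917, 0.399, -0.012], [0.399, -0.917, 0.024], [-0.001, -0.026, -1.0]] [ 23.5  11.9 -20.4  57.8   1.5 179.9]
```

Call:
play_rows --jaw '[75,75,75,75,75,75,75,75,75,75,75,75]' --pt "0 0 0.03" --pt "0 0 0.03" --pt "0 -0.01 0.03" --pt "0.01 -0.02 0" --pt "0.01 -0.02 0" --pt "0.01 -0.02 0" --pt "0.01 -0.02 0" --pt "0.01 -0.02 0" --pt "0.01 -0.02 0" --pt "0.01 -0.02 0" --pt "0.01 -0.02 0" --pt "0.01 -0.02 0" --yaw '[7,7,7,7,7,7,7,7,7,7,7,7]'

```text
time: 8.8
tcp_pos: [0.5544, 0.0868, 0.2244]
orientation: [[-0.305, 0.952, -0.02], [0.952, 0.305, -0.008], [-0.002, -0.021, -1.0]]
contact_force: [0.8, -0.7, 0.5]
finger_gap: 0.748
```

Call:
play_rows --jaw '[75,75,75,75,75,75,75,75,75,75]' --pt "0.01 -0.018 0" --pt "0.01 -0.018 0" --pt "0.01 -0.018 0" --pt "0.01 -0.018 0" --pt "0.01 -0.018 0" --pt "0.01 -0.015 0" --pt "0.006 -0.016 0" --pt "0 0 0" --pt "0 0 0" --pt "0 0 0" --yaw '[7,7,7,7,7,7,7,7,7,2.8]'

```text
time: 9.63
tcp_pos: [0.6197, -0.0342, 0.2244]
orientation: [[-0.993, 0.114, 0.003], [0.114, 0.993, -0.028], [-0.006, -0.027, -1.0]]
contact_force: [-0.3, -0.3, -1.2]
finger_gap: 0.751
```

Call:
play_rows --jaw '[75,75,75,75,75,0,0,0,0,0]' --pt "-0.004 0.0005 -0.03" --pt "0 0 -0.03" --pt "0 0 -0.025" --pt "0 0 -0.017" --pt "0 0 0" --pt "0 0 0" --pt "0 0 0" --pt "0 0 0" --pt "0 0 0" --pt "0 0 0" --yaw '[0,0,0,0,0,0,0,0,0,0]'

```text
time: 10.47
tcp_pos: [0.6159, -0.0339, 0.1222]
orientation: [[-0.993, 0.118, 0.002], [0.118, 0.993, -0.031], [-0.006, -0.031, -1.0]]
contact_force: [-1.7, -5.4, 2.1]
finger_gap: 0.46
```

Call:
play_rows --jaw '[0,0,0,0,0,0]' --pt "0.0025 -0.0003 0.0009" --pt "0.0025 -0.0003 0.0009" --pt "0.001 -0.0001 0.0003" --pt "0 0 0" --pt "0 0 0" --pt "0 0 0" --yaw '[0,0,0,0,0,0]'

```text
time: 10.97
tcp_pos: [0.619, -0.0342, 0.1233]
orientation: [[-0.993, 0.118, -0.004], [0.118, 0.993, -0.03], [0.0, -0.031, -1.0]]
contact_force: [-6.8, -4.0, 3.7]
finger_gap: 0.463
```

Call:
play_rows --jaw '[75,75,75,75,75,75,75,75,75,75,75,75]' --pt "0 0 0" --pt "0 0 0" --pt "0 0 0.002" --pt "0 0 0.02" --pt "0 0 0.03" --pt "0 0.01 0.035" --pt "-0.014 0.03 0.02" --pt "-0.015 0.032 0" --pt "-0.015 0.032 0" --pt "-0.015 0.032 0" --pt "-0.015 0.032 0" --pt "-0.015 0.032 0" --yaw '[0,0,0,0,0,0,3,3,3,3,3,3]'

```text
time: 11.97
tcp_pos: [0.5308, 0.1696, 0.2291]
orientation: [[-0.98, -0.199, 0.008], [-0.199, 0.98, -0.025], [-0.003, -0.026, -1.0]]
contact_force: [1.6, 0.4, 0.0]
finger_gap: 0.75
```

Call:
play_rows --jaw '[75,75,75,75,75,75,75]' --pt "-0.015 0.032 0" --pt "-0.015 0.032 -0.01" --pt "-0.015 0.03 -0.02" --pt "-0.015 0.02 -0.03" --pt "-0.006 0 -0.03" --pt "0 0 0" --pt "0 0 0" --yaw '[3,3,3,3,0,0,0]'

```text
time: 12.55
tcp_pos: [0.4636, 0.2817, 0.1371]
orientation: [[-0.918, -0.397, 0.008], [-0.397, 0.918, -0.026], [0.003, -0.027, -1.0]]
contact_force: [0.1, -0.5, 1.3]
finger_gap: 0.75
```

```bash
python3 p2.py side top | grep -v "^[0-4] "; python3 -c "
from h import *
s=state(); print(np.round(s['orientation'],3).tolist(), np.round(s['joint_positions'],1))
c=capture('wrist'); save(c,'wrist1')"
```

```text
[0.46360034 0.2816606  0.13706479] 12.55
side
6 100 [-2.9  0.4  4.6]
8 56 [-3.8 -2.1 -0.9]
10 62 [-3.6 -1.9 -0.3]
78 30 [-3.8 -1.8 -0.6]
80 61 [-3.7 -2.  -0.9]
82 65 [-3.3 -1.7 -0.4]
84 63 [-2.7 -1.9 -0.2]
86 62 [-3.4 -2.   0.2]
88 62 [-3.4 -1.8 -0.6]
90 63 [-3.8 -1.9 -0.8]
92 48 [-2.5  3.1  5.2]
94 64 [2.7 4.  5.4]
96 65 [-8.6  3.1  4.5]
blktop 162 [109.1  -2.6  32.5] [[ 99.7 -20.5  29.6]
 [118.5  17.5  34.6]]
top
6 57 [-2.4  3.   4.7]
8 81 [-4.9 -0.9  4.5]
10 52 [-4.8 -2.2 -0.8]
80 37 [-5.6 -3.1  0.3]
82 50 [-4.8 -1.6  0.3]
84 56 [-4.6 -2.9 -0.1]
86 55 [-5.3 -2.9 -0.5]
88 56 [-5.1 -2.5 -0.2]
90 56 [-4.6 -3.  -0.7]
92 49 [-5.3 -2.6 -0.5]
94 38 [0.7 3.  4.7]
96 57 [0.  3.2 5.6]
98 79 [-10.7  -1.2   4.9]
blktop 135 [111.    0.9  32.1] [[101.9 -17.6  29.3]
 [120.1  19.2  35. ]]
[[-0.919, -0.395, 0.015], [-0.395, 0.918, -0.023], [-0.004, -0.027, -1.0]] [ 25.2  12.  -19.1  58.7  -1.5   1.9]
```

View pics/wrist1.png

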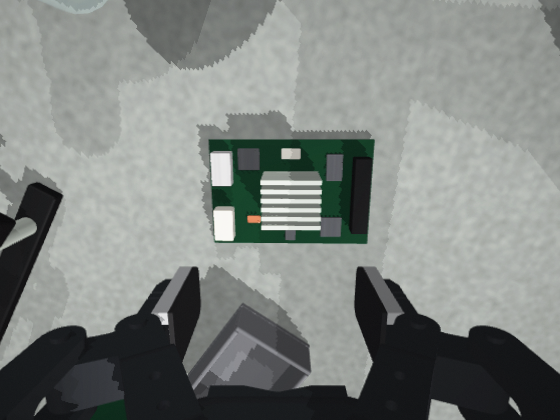

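The wrist view shows the long board centred near (291,191) and square with the jaws, with fins running along its length. I'll grip lengthwise, with the jaw axis parallel to the rails, so the board can pivot in the pads to the 20° slope.

Call:
play_rows --jaw '[75,75,75,75,75,75,0,0,0,0,0,0]' --pt "-0.004 0.004 -0.02" --pt "0 0 -0.03" --pt "0 0 -0.03" --pt "0 0 -0.02" --pt "0 0 -0.012" --pt "0 0 -0.004" --pt "0 0 0" --pt "0 0 0" --pt "0 0 0" --pt "0 0 0" --pt "0 0 0" --pt "0 0 0" --yaw '[0,0,0,0,0,0,0,0,0,0,0,0]' --force 30

```text
time: 13.7
tcp_pos: [0.463, 0.2866, 0.0237]
orientation: [[-0.918, -0.395, 0.015], [-0.396, 0.918, -0.023], [-0.005, -0.027, -1.0]]
contact_force: [1.1, -2.0, 5.8]
finger_gap: 0.466
```

Call:
play_rows --jaw '[0,0,0,0,0,0,0,0,0,0,0,0]' --pt "0 0 0.01" --pt "0 0 0.02" --pt "0 0 0.03" --pt "0 0 0.03" --pt "0 0 0.03" --pt "0 0 0.03" --pt "0.008 -0.017 0.02" --pt "0.012 -0.025 0" --pt "0.012 -0.025 0" --pt "0.012 -0.025 0" --pt "0.012 -0.025 0" --pt "0.012 -0.025 0" --yaw '[0,0,0,0,0,0,-3,-3,-3,-3,-3,-3]'

```text
time: 14.7
tcp_pos: [0.5283, 0.1426, 0.1917]
orientation: [[-0.996, -0.09, 0.002], [-0.09, 0.996, -0.027], [0.001, -0.027, -1.0]]
contact_force: [-0.1, 1.1, -2.6]
finger_gap: 0.459
```

Call:
play_rows --jaw '[0,0,0,0,0,0,0,0]' --pt "0.012 -0.025 0" --pt "0.012 -0.025 0" --pt "0.012 -0.025 0" --pt "0.01 -0.025 0" --pt "0.004 -0.009 -0.005" --pt "0 0 -0.01" --pt "0 0 0" --pt "0 0 0" --yaw '[-3,-3,-3,-3,0,0,0,0]'

```text
time: 15.37
tcp_pos: [0.5767, 0.0357, 0.1751]
orientation: [[-0.993, 0.115, -0.007], [0.115, 0.993, -0.026], [0.004, -0.026, -1.0]]
contact_force: [-0.4, 0.8, -2.0]
finger_gap: 0.463
```

```bash
cat > p3.py <<'E'
from prof import *
s=state(); print(np.round(s["tcp_pos"],4),np.round(s["orientation"],3).tolist(),s["contact_force"].round(1) if hasattr(s["contact_force"],'round') else s["contact_force"])
import sys
for n in sys.argv[2:]:
    c=capture(n); save(c,n+sys.argv[1])
    W=world(c)*1000; I=c["img"].astype(int)
    g=(I[...,1]>I[...,0]+15)&(I[...,1]>I[...,2]+8)
    O=np.array([532.75,-23.9,70.4]); b=bed(W,O)
    ok=g&np.isfinite(b[...,0])&(abs(b[...,0]-40)<90)&(abs(b[...,1])<160)&(b[...,2]>-20)&(b[...,2]<110)
    for nm,k in [("L",ok&(b[...,1]>-2)),("R",ok&(b[...,1]<-2))]:
        q=b[k]
        if len(q)<30: continue
        A=np.c_[q[:,0],q[:,1],np.ones(len(q))]
        keep=np.ones(len(q),bool)
        for _ in range(4):
            co=np.linalg.lstsq(A[keep],q[keep,2],rcond=None)[0]; r=q[:,2]-A@co; keep=abs(r)<4
        r1=cv2.minAreaRect(q[keep][:,:2].astype(np.float32))
        print(n,nm,keep.sum(),"plane slope deg",np.degrees(np.arctan(co[:2])).round(1),"z@40",(co@[40,np.sign(q[:,1].mean())*65,1]).round(1),"rect",np.round(r1[0],1),np.round(r1[1],1),round(r1[2],1),np.percentile(q[keep][:,:2],[1,99],axis=0).round(1).tolist())
E
python3 p3.py 2 side top
```

```text
[0.5767 0.0357 0.1751] [[-0.993, 0.115, -0.007], [0.115, 0.993, -0.026], [0.004, -0.026, -1.0]] [-0.4  0.8 -2. ]
side L 667 plane slope deg [-20.2  -0.1] z@40 77.7 rect [57.8 64.9] [ 75.9 121.7] 0.4 [[20.2, 4.5], [95.4, 122.1]]
top L 112 plane slope deg [-19.7   0.4] z@40 78.6 rect [59.2 21.3] [74.3 27.8] 8.7 [[23.4, 6.7], [92.7, 34.8]]
```

View pics/side2.png

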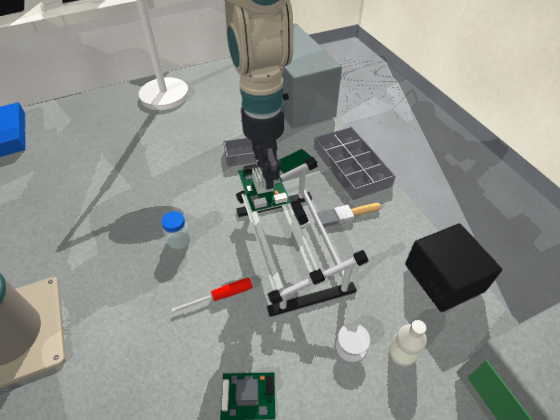

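The side view shows the board level in the jaws above the left half of the rails and square to them. The numbers agree: 20° off the bed plane, centred at y = +65.

Call:
play_rows --jaw '[0,0,0,0,0,0,0]' --pt "0.006 -0.0007 -0.01" --pt "0 0 -0.015" --pt "0 0 -0.012" --pt "0 0 -0.008" --pt "0 0 -0.005" --pt "0 0 0" --pt "0 0 0" --yaw '[0,0,0,0,0,0,0]' --force 25

```text
time: 16.05
tcp_pos: [0.582, 0.0358, 0.1268]
orientation: [[-0.993, 0.115, -0.008], [0.115, 0.993, -0.025], [0.005, -0.026, -1.0]]
contact_force: [-8.0, 3.7, 7.5]
finger_gap: 0.462
```

Call:
play_rows --jaw '[0,0,0,0,0,0]' --pt "-0.002 0.0002 0.001" --pt "-0.002 0.0002 0" --pt "0 0 -0.002" --pt "0 0 -0.002" --pt "0 0 0" --pt "0 0 0" --yaw '[0,0,0,0,0,0]'

```text
time: 16.55
tcp_pos: [0.5813, 0.0351, 0.1253]
orientation: [[-0.993, 0.116, -0.002], [0.116, 0.993, -0.026], [-0.001, -0.026, -1.0]]
contact_force: [-5.1, 3.5, 8.6]
finger_gap: 0.461
```

```bash
python3 p3.py 3 side
```

```text
[0.5813 0.0351 0.1253] [[-0.993, 0.116, -0.002], [0.116, 0.993, -0.026], [-0.001, -0.026, -1.0]] [-5.1  3.5  8.6]
side L 358 plane slope deg [25.2 -2.6] z@40 12.8 rect [62.8 57.6] [110.5  73.4] 89.8 [[27.2, 2.8], [99.3, 106.3]]
```

```bash
python3 -c "
import cv2
a=cv2.imread('pics/side3.png')[130:290,190:350]; cv2.imwrite('pics/c3.png',cv2.resize(a,None,fx=3.7,fy=3.7,interpolation=cv2.INTER_CUBIC))"
```

```text
(no output)
```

View pics/c3.png

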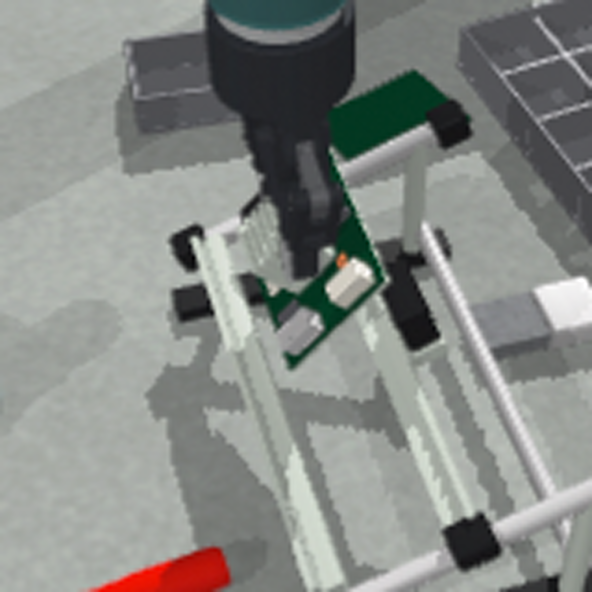

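The crop shows the upper edge caught on the thumb block (at about (415,300) in the crop), which overhangs when approached vertically. The board pivoted to about 45°, upper edge high. I'll lift clear, check the tilt and the rail, then set it down lower edge first.

Call:
play_rows --jaw '[0,0,0,0,0,0]' --pt "-0.006 0.0007 0.014" --pt "-0.007 0.0008 0.018" --pt "-0.007 0.0008 0.018" --pt "0 0 0.005" --pt "0 0 0" --pt "0 0 0" --yaw '[0,0,0,0,0,0]' --force 30

```text
time: 17.1
tcp_pos: [0.5614, 0.0367, 0.1786]
orientation: [[-0.993, 0.116, -0.002], [0.116, 0.993, -0.027], [-0.002, -0.027, -1.0]]
contact_force: [-0.1, 0.1, -3.3]
finger_gap: 0.465
```

```bash
python3 p3.py 4 side top; python3 p2.py side | grep -v "^[0-4] "
python3 -c "
import cv2
a=cv2.imread('pics/side4.png')[110:270,190:350]; cv2.imwrite('pics/c4.png',cv2.resize(a,None,fx=3,fy=3,interpolation=cv2.INTER_CUBIC))"
```

```text
[0.5614 0.0367 0.1786] [[-0.993, 0.116, -0.002], [0.116, 0.993, -0.027], [-0.002, -0.027, -1.0]] [-0.1  0.1 -3.3]
side L 414 plane slope deg [24.3 -2.4] z@40 70.5 rect [61.7 61.3] [ 74.2 121.2] 0.2 [[25.5, 2.5], [98.6, 116.4]]
top L 60 plane slope deg [24.7 -2.2] z@40 68.6 rect [63.3 19.1] [73.9 28.2] 2.6 [[26.2, 3.7], [98.5, 34.6]]
[0.56039847 0.03676303 0.17740872] 17.2
side
6 104 [-3.2 -0.7  4.5]
8 54 [-3.3 -2.4 -0.8]
10 62 [-3.8 -1.9 -0.7]
80 48 [-3.9 -1.9 -0.4]
82 54 [-3.5 -1.9 -0.5]
84 51 [-2.9 -1.9 -0.9]
86 52 [-3.3 -2.2 -0.4]
88 51 [-3.1 -2.  -0.8]
90 51 [-3.  -1.6 -0.4]
92 43 [-2.8 -1.5 -0.2]
94 52 [2.9 4.1 5.3]
96 65 [-5.9  3.7  5.1]
98 13 [-9.3 -2.6  2.6]
blktop 162 [110.1  -2.9  32.5] [[100.8 -20.7  29.3]
 [119.3  17.8  34.9]]
```

View pics/c4.png

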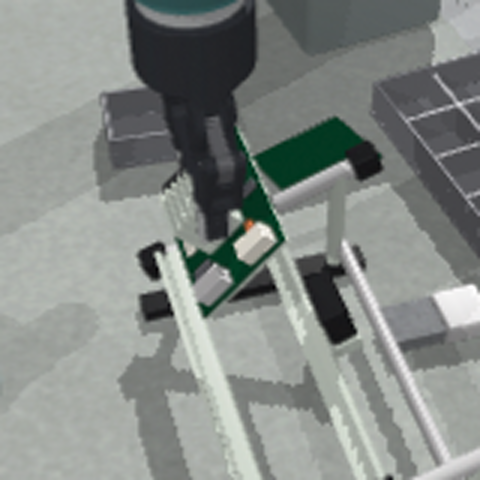

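Call:
play_rows --jaw '[0,0,0,0,0,0,0,0]' --pt "-0.0025 0.0033 -0.01" --pt "0 0 -0.015" --pt "0 0 -0.015" --pt "0 0 -0.01" --pt "0 0 -0.007" --pt "0 0 -0.004" --pt "0 0 0" --pt "0 0 0" --yaw '[0,0,0,0,0,0,0,0]'

```text
time: 17.92
tcp_pos: [0.5586, 0.0401, 0.1178]
orientation: [[-0.993, 0.116, -0.003], [0.116, 0.993, -0.027], [-0.001, -0.027, -1.0]]
contact_force: [-0.0, -1.0, -2.9]
finger_gap: 0.461
```

```bash
python3 p3.py 5 side
```

```text
[0.5586 0.0401 0.1178] [[-0.993, 0.116, -0.003], [0.116, 0.993, -0.027], [-0.001, -0.027, -1.0]] [-0.  -1.  -2.9]
side L 378 plane slope deg [24.1 -2.1] z@40 25.2 rect [37.9 64.1] [ 74.2 117. ] 0.5 [[1.5, 5.8], [74.9, 116.4]]
```

Call:
play_rows --jaw '[0,0,0,0,0,0,0,0,0]' --pt "0.0006 -0.0001 -0.0017" --pt "0.0006 -0.0001 -0.0017" --pt "0.003 -0.0003 -0.0013" --pt "0.003 -0.0003 -0.0013" --pt "0.0028 -0.0003 -0.0018" --pt "0.0028 -0.0003 -0.0018" --pt "0 0 0" --pt "0 0 0" --pt "0 0 0" --yaw '[0,0,0,0,0,0,0,0,0]' --force 25

```text
time: 18.72
tcp_pos: [0.5728, 0.0376, 0.1103]
orientation: [[-0.993, 0.117, 0.001], [0.117, 0.993, -0.029], [-0.004, -0.029, -1.0]]
contact_force: [-1.5, -4.9, 5.4]
finger_gap: 0.464
```

```bash
python3 p3.py 6 side
```

```text
[0.5728 0.0376 0.1103] [[-0.993, 0.117, 0.001], [0.117, 0.993, -0.029], [-0.004, -0.029, -1.0]] [-1.5 -4.9  5.4]
side L 483 plane slope deg [11.4 -0.8] z@40 13.3 rect [41.7 66.2] [ 80.1 122. ] 0.9 [[2.5, 5.6], [82.1, 119.9]]
```

Call:
play_rows --jaw '[0,0,0,0,0,0,0,0]' --pt "0.0015 -0.0001 -0.0011" --pt "0.0015 -0.0001 -0.0011" --pt "0.0014 -0.0002 -0.0012" --pt "0.0013 -0.0002 -0.0013" --pt "0.0012 -0.0002 -0.0014" --pt "0.0008 -0.0001 -0.001" --pt "0 0 0" --pt "0 0 0" --yaw '[0,0,0,0,0,0,0,0]'

```text
time: 19.43
tcp_pos: [0.5816, 0.0364, 0.104]
orientation: [[-0.993, 0.117, 0.003], [0.117, 0.993, -0.03], [-0.006, -0.029, -1.0]]
contact_force: [-0.3, -4.3, 7.1]
finger_gap: 0.466
```

```bash
python3 p3.py 7 side
```

```text
[0.5816 0.0364 0.104 ] [[-0.993, 0.117, 0.003], [0.117, 0.993, -0.03], [-0.006, -0.029, -1.0]] [-0.3 -4.3  7.1]
side L 529 plane slope deg [ 1.2 -0.8] z@40 6.9 rect [43.2 65. ] [ 81.3 120.4] 0.5 [[3.4, 5.5], [83.7, 121.6]]
```

Call:
play_rows --jaw '[0,0,48,50,52,55,60,66,66,66,66,66]' --pt "0.0008 -0.0001 -0.001" --pt "0 0 0" --pt "0 0 0" --pt "0 0 0" --pt "0 0 0" --pt "0 0 0" --pt "0 0 0" --pt "0 0 0.001" --pt "0 0 0.01" --pt "0 0 0.02" --pt "0 0 0.03" --pt "0 0 0.035" --yaw '[0,0,0,0,0,0,0,0,0,0,0,0]'

```text
time: 20.48
tcp_pos: [0.5779, 0.0378, 0.1956]
orientation: [[-0.993, 0.116, -0.007], [0.116, 0.993, -0.026], [0.004, -0.027, -1.0]]
contact_force: [0.0, 0.1, 0.5]
finger_gap: 0.66
```

```bash
python3 p3.py 8 side top;python3 p2.py side | grep blk
```

```text
[0.5779 0.0378 0.1956] [[-0.993, 0.116, -0.007], [0.116, 0.993, -0.026], [0.004, -0.027, -1.0]] [0.  0.1 0.5]
side L 709 plane slope deg [-0.2  0.1] z@40 5.3 rect [42.9 65.5] [121.   81.3] 89.2 [[3.1, 6.2], [82.7, 121.4]]
top L 154 plane slope deg [-1.3 -1. ] z@40 4.0 rect [37.9 25.8] [65.9 36.1] 0.2 [[5.5, 7.9], [69.4, 41.4]]
blktop 161 [110.1  -2.5  32.4] [[100.9 -20.4  29.9]
```

Call:
play_rows --jaw '[72,72,72,72,72,72,72,72,72,72,72,72]' --pt "-0.005 -0.015 0.015" --pt "-0.0125 -0.024 0" --pt "-0.0125 -0.024 0" --pt "-0.0125 -0.024 0" --pt "-0.0125 -0.024 0" --pt "-0.0125 -0.024 0" --pt "-0.0125 -0.024 0" --pt "-0.0125 -0.024 0" --pt "-0.0125 -0.024 0" --pt "-0.0125 -0.024 0" --pt "-0.0125 -0.024 0" --pt "-0.0125 -0.024 0" --yaw '[0,7,7,7,7,7,7,7,7,7,5,0]'

```text
time: 21.63
tcp_pos: [0.4356, -0.2418, 0.2101]
orientation: [[-0.477, -0.878, 0.022], [-0.879, 0.477, -0.011], [-0.001, -0.025, -1.0]]
contact_force: [0.2, -0.3, -0.3]
finger_gap: 0.721
```

Call:
play_rows --jaw '[72,72,72,72,72,72,72]' --pt "-0.0125 -0.024 0" --pt "-0.0125 -0.024 -0.02" --pt "-0.008 -0.004 -0.03" --pt "0 0 -0.03" --pt "0 0 0" --pt "0 0 0" --pt "0 0 0" --yaw '[7,0,0,0,0,0,0]'

```text
time: 22.22
tcp_pos: [0.4046, -0.2934, 0.1317]
orientation: [[-0.369, -0.929, 0.025], [-0.929, 0.369, -0.01], [-0.0, -0.027, -1.0]]
contact_force: [0.5, -0.5, 0.6]
finger_gap: 0.719
```

Call:
play_rows --jaw '[72,72,72,72,72,72,72,0,0,0,0,0]' --pt "-0.002 0 -0.02" --pt "0 0 -0.03" --pt "0 0 -0.025" --pt "0 0 -0.018" --pt "0 0 -0.012" --pt "0 0 -0.004" --pt "0 0 0" --pt "0 0 0" --pt "0 0 0" --pt "0 0 0" --pt "0 0 0" --pt "0 0 0" --yaw '[0,0,0,0,0,0,0,0,0,0,0,0]' --force 30

```text
time: 23.22
tcp_pos: [0.4032, -0.2943, 0.0239]
orientation: [[-0.369, -0.929, 0.027], [-0.929, 0.369, -0.012], [0.001, -0.029, -1.0]]
contact_force: [-0.5, 1.4, 5.9]
finger_gap: 0.418
```

Call:
play_rows --jaw '[0,0,0,0,0,0,0,0,0,0,0,0]' --pt "0 0 0.01" --pt "0 0 0.02" --pt "0 0 0.03" --pt "0 0 0.035" --pt "0 0 0.035" --pt "0 0 0.03" --pt "0.015 0.018 0.02" --pt "0.018 0.022 0" --pt "0.018 0.022 0" --pt "0.018 0.022 0" --pt "0.018 0.022 0" --pt "0.018 0.022 0" --yaw '[0,0,0,-5,-6.5,-6.5,-6.5,-6.5,-6.5,-6.5,-6.5,-6.5]'

```text
time: 24.22
tcp_pos: [0.5076, -0.1639, 0.203]
orientation: [[-0.982, -0.191, 0.006], [-0.191, 0.981, -0.027], [-0.001, -0.027, -1.0]]
contact_force: [-0.2, -0.6, -3.4]
finger_gap: 0.414
```

Call:
play_rows --jaw '[0,0,0,0,0,0,0]' --pt "0.018 0.022 0" --pt "0.018 0.022 0" --pt "0.017 0.023 -0.01" --pt "0 0 -0.02" --pt "0 0 -0.005" --pt "0 0 0" --pt "0 0 0" --yaw '[-6.5,-6.5,-5,0,0,0,0]'

```text
time: 24.8
tcp_pos: [0.5592, -0.0985, 0.1671]
orientation: [[-0.993, 0.117, -0.004], [0.117, 0.993, -0.026], [0.001, -0.027, -1.0]]
contact_force: [-0.2, 0.3, -1.4]
finger_gap: 0.415
```

```bash
python3 p3.py 9 side top
```

```text
[ 0.5592 -0.0985  0.1671] [[-0.993, 0.117, -0.004], [0.117, 0.993, -0.026], [0.001, -0.027, -1.0]] [-0.2  0.3 -1.4]
side L 281 plane slope deg [ 0.4 -0.2] z@40 5.3 rect [26.9 68.1] [121.8  50.4] 89.9 [[1.8, 9.0], [50.2, 123.7]]
side R 805 plane slope deg [-19.8  -0.2] z@40 68.7 rect [ 59.  -70.2] [96.7 76.4] 89.9 [[21.5, -118.3], [96.6, -25.2]]
top L 681 plane slope deg [ 0.1 -0.1] z@40 4.6 rect [44.4 67.5] [ 81.2 119.3] 0.2 [[5.2, 8.4], [84.2, 125.7]]
```

Call:
play_rows --jaw '[0,0,0,0,0,0,0,0]' --pt "0.0024 -0.0028 -0.008" --pt "0 0 -0.012" --pt "0 0 -0.01" --pt "0 0 -0.007" --pt "0 0 -0.004" --pt "0 0 -0.002" --pt "0 0 0" --pt "0 0 0" --yaw '[0,0,0,0,0,0,0,0]' --force 25

```text
time: 25.57
tcp_pos: [0.5627, -0.1011, 0.1239]
orientation: [[-0.993, 0.116, -0.003], [0.116, 0.993, -0.027], [-0.0, -0.027, -1.0]]
contact_force: [-0.7, 0.1, -2.4]
finger_gap: 0.418
```

```bash
python3 p3.py 10 side
```

```text
[ 0.5627 -0.1011  0.1239] [[-0.993, 0.116, -0.003], [0.116, 0.993, -0.027], [-0.0, -0.027, -1.0]] [-0.7  0.1 -2.4]
side L 354 plane slope deg [0.8 0.4] z@40 5.6 rect [24.  63.1] [128.7  44.5] 89.6 [[2.2, 6.4], [45.4, 123.5]]
side R 755 plane slope deg [-19.5   0. ] z@40 22.8 rect [ 48.3 -72.3] [96.4 77.4] 89.5 [[10.2, -120.4], [85.4, -27.2]]
```

Call:
play_rows --jaw '[0,0,0,0,0,0,0,0,0]' --pt "-0.0025 0.0003 0" --pt "0 0 -0.0015" --pt "0 0 -0.0015" --pt "-0.0011 0.0001 -0.0018" --pt "-0.0011 0.0001 -0.0018" --pt "-0.0011 0.0001 -0.0018" --pt "-0.0011 0.0001 -0.0018" --pt "0 0 0" --pt "0 0 0" --yaw '[0,0,0,0,0,0,0,0,0]'

```text
time: 26.37
tcp_pos: [0.5565, -0.1004, 0.1155]
orientation: [[-0.993, 0.116, -0.0], [0.116, 0.993, -0.026], [-0.003, -0.026, -1.0]]
contact_force: [-2.6, 1.1, 6.0]
finger_gap: 0.416
```

```bash
python3 p3.py 11 side
```

```text
[ 0.5565 -0.1004  0.1155] [[-0.993, 0.116, -0.0], [0.116, 0.993, -0.026], [-0.003, -0.026, -1.0]] [-2.6  1.1  6. ]
side L 269 plane slope deg [0.1 0.3] z@40 5.4 rect [19.3 65.5] [122.   34.9] 89.9 [[2.9, 6.1], [35.3, 125.0]]
side R 761 plane slope deg [-11.6  -0.7] z@40 14.0 rect [ 43.4 -73. ] [78.8 96.6] 0.4 [[4.5, -120.6], [82.3, -27.4]]
```

Call:
play_rows --jaw '[0,0,0,0,0,0,0,0]' --pt "-0.0009 0.0001 -0.0017" --pt "-0.0009 0.0001 -0.0017" --pt "-0.0008 0.0001 -0.0018" --pt "-0.0008 0.0001 -0.0018" --pt "-0.0006 0.0001 -0.0018" --pt "0 0 -0.0006" --pt "0 0 0" --pt "0 0 0" --yaw '[0,0,0,0,0,0,0,0]'

```text
time: 27.08
tcp_pos: [0.5522, -0.1001, 0.1061]
orientation: [[-0.993, 0.116, -0.001], [0.116, 0.993, -0.027], [-0.002, -0.027, -1.0]]
contact_force: [-3.2, -0.6, 5.5]
finger_gap: 0.417
```

```bash
python3 p3.py 12 side
```

```text
[ 0.5522 -0.1001  0.1061] [[-0.993, 0.116, -0.001], [0.116, 0.993, -0.027], [-0.002, -0.027, -1.0]] [-3.2 -0.6  5.5]
side L 231 plane slope deg [0.5 0.1] z@40 5.5 rect [10.1 66. ] [ 27.1 121.5] 5.7 [[1.9, 6.2], [26.3, 125.2]]
side R 724 plane slope deg [-0.4 -0.6] z@40 5.9 rect [ 41.9 -73.3] [80.6 97.7] 0.6 [[2.2, -120.6], [81.8, -28.0]]
```

Call:
play_rows --jaw '[0,43,45,47,50,55,62,62,62,62,62,62]' --pt "0 0 -0.0005" --pt "0 0 0" --pt "0 0 0" --pt "0 0 0" --pt "0 0 0" --pt "0 0 0" --pt "0 0 0" --pt "0 0 0.001" --pt "0 0 0.01" --pt "0 0 0.02" --pt "0 0 0.03" --pt "0 0 0.035" --yaw '[0,0,0,0,0,0,0,0,0,0,0,0]'

```text
time: 28.13
tcp_pos: [0.55, -0.0994, 0.1997]
orientation: [[-0.993, 0.116, -0.007], [0.116, 0.993, -0.025], [0.004, -0.026, -1.0]]
contact_force: [1.0, 0.2, 0.5]
finger_gap: 0.62
```

Call:
play_rows --jaw '[62,62,62,62,62,62,62,62,62,62,62,62]' --pt "0 0 0.03" --pt "-0.01 -0.02 0.01" --pt "-0.014 -0.025 0" --pt "-0.014 -0.025 0" --pt "-0.014 -0.025 0" --pt "-0.014 -0.025 0" --pt "-0.014 -0.025 0" --pt "-0.014 -0.025 0" --pt "-0.014 -0.025 0" --pt "-0.014 -0.025 0" --pt "0 0 0" --pt "0 0 0" --yaw '[0,0,0,0,0,0,0,0,0,0,0,0]'

```text
time: 29.13
tcp_pos: [0.4291, -0.321, 0.2406]
orientation: [[-0.993, 0.119, -0.002], [0.119, 0.993, -0.027], [-0.001, -0.027, -1.0]]
contact_force: [0.6, -0.4, -0.1]
finger_gap: 0.617
```

```bash
python3 p3.py 13 side top; python3 p2.py side | grep -E "blk|^9|^[68] "; python3 -c "
import cv2,numpy as np
a=cv2.imread('pics/top13.png'); b=cv2.imread('pics/side13.png')[130:330,190:400]
cv2.imwrite('pics/fin.png',np.hstack([cv2.resize(a[120:340,120:420],None,fx=1.36,fy=1.36),cv2.resize(b,(315,299))]))"
```

```text
[ 0.4291 -0.321   0.2406] [[-0.993, 0.119, -0.002], [0.119, 0.993, -0.027], [-0.001, -0.027, -1.0]] [ 0.6 -0.4 -0.1]
side R 258 plane slope deg [0.3 0.8] z@40 5.6 rect [ 60.5 -87.5] [43.1 68.2] 0.9 [[40.9, -120.7], [81.9, -55.4]]
top L 703 plane slope deg [0.3 0.2] z@40 4.7 rect [44.6 67.5] [119.7  80.4] 89.9 [[5.2, 8.7], [84.2, 126.1]]
top R 579 plane slope deg [0.1 0.2] z@40 4.6 rect [ 42.8 -72.2] [80.8 93.5] 0.9 [[3.5, -118.5], [83.0, -26.4]]
90 30 [-4.3 -2.3 -1.2]
92 24 [-3.7 -2.2 -0.1]
94 32 [2.8 4.3 5.4]
96 40 [-3.5  3.7  5.1]
98 13 [-9.4 -2.4  2.7]p2.py:11: RuntimeWarning: Mean of empty slice.
  k=(q[:,2]>28)&(q[:,2]<38)&(abs(q[:,1])<40)&(q[:,0]>80); print("blktop",k.sum(),q[k].mean(0).round(1),np.percentile(q[k],[3,97],axis=0).round(1))
  ret = um.true_divide(
Traceback (most recent call last):
  File "p2.py", line 11, in <module>
    k=(q[:,2]>28)&(q[:,2]<38)&(abs(q[:,1])<40)&(q[:,0]>80); print("blktop",k.sum(),q[k].mean(0).round(1),np.percentile(q[k],[3,97],axis=0).round(1))
                                                                                                         ~~~~~~~~~~~~~^^^^^^^^^^^^^^^^^^^^
IndexError: index -1 is out of bounds for axis 0 with size 0
```

View pics/fin.png

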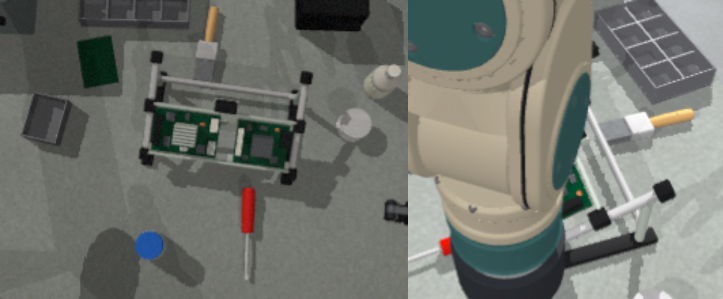

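The final picture shows both boards flat between the lips with a clear gap (around (228,140)). The bystanders I can see are where they were and the arm is clear.

```bash
python3 -c "
from h import *
print(hand_in())"
```

```text
the job is handed in; nothing more can be done
None
```

The upper rail is set and both boards are lying flat on the rails, and I handed the job in at about 29 s of the 66 s allowed.

- **Rail:** I slid it down first. It overshot to about 83 mm between the lips, so I moved it back up. It ended about 87 mm apart, within the 81.5 to 94 mm range.
- **Boards:** In the last camera check both lay within 1° of the bed plane, at ledge height and between the lips. The long board spans about y +6 to +127 mm and the short one about −121 to −26 mm, inside the ±130 mm rail ends. The gap between them is roughly 32 mm.
- **Grip:** I gripped both boards lengthwise rather than across y as suggested. This let each one pivot in the pads onto the slope instead of dropping.
- **Mishap:** On the first try the long board's upper edge caught the thumb block with about 10 N. It tilted the board in the grip and pushed the rail up about 1 mm. I lifted it clear and set it down lower edge first.
- **Last checks:**
  - The arm blocked the side camera in the final view, so the final lip distance comes only from the part of the rails it could see. The last thumb-block reading failed, but the one taken after the long board was placed agrees.
  - The top and side cameras differ by about 2 mm on the boards' positions. By the top camera's figure the long board's left end is only about 3 mm inside the rail end.
  - I checked the bystanders only by eye in the final picture.

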